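Demagnetise a batch of guide bushes

TASK

Open the wooden parts box by lifting its sliding lid over the lip at the end and sliding it out of its grooves, and lay the lid flat, handle up, in the middle of the green felt mat. Put every bush from the box on the aluminium plate of the demagnetiser, turn its dial to the red mark, and only then press the green button fully down and release it. Finally move all the bushes into the orange tray, leaving the dial at the mark, the lid on the mat and the other things on the bench undisturbed.

Things in the scene. Friction and masses are not known exactly. Their poses are not given: they have to be found in the camera images.
- parts_box: Fixed pale wooden box, outside 142 (x) x 162 (y) x 65 mm high, origin under its centre, z up. Inside 130 x 150 mm, floor 5 mm thick, walls 6 mm. The lid slides out along the box's -y. Along both x sides run grooves: ledge with top at z = 46 mm, strip above it at z = 62 to 65 mm, each reaching 7 mm inward (116 mm stays clear), open at the -y end. The +y wall is 54 mm high.
- lip (a point): Middle of the top of the box's -y end wall, the lip, at z = 51 mm, 78 mm from the box centre: 5 mm above the ledges, it holds the lid in. In its grooves the lid has 11 mm of free height: raise it more than 5 mm (about 8 is right), then slide. It is free of the box after sliding about 156 mm.
- nests (a point): Centre of the box floor (z = 5 mm). A grey insert 8 mm high on the floor makes four shallow square nests, 2 x 2, each about 50 mm wide, centred about 27 mm off this point in the box's x and y; each holds at most one bush by its flange.
- lid: Loose plywood lid, 126 (x) x 147 (y) x 5 mm, about 0.16 kg, origin at the centre of its underside, z up. In the closed box its axes are those of the box and its underside lies on the ledges, with 2 mm play each side, 1.5 mm each end.
- lid_handle (a point): Centre of the dark wooden rib on the lid's top: 50 mm long in the lid's x, 12 mm thick in y, 26 mm high, at y = -25 mm, 18 mm above the lid's underside. Pinch it across its thickness (along the lid's y).
- bush1: Loose steel flanged guide bush, 0.15 kg (all bushes alike): round flange 38 mm diameter x 8 mm, on it a round boss 24 mm diameter up to 40 mm total height, dark bore mark on top. Origin at the centre of the flange's underside, z along the boss. Starts standing on its flange in the closed box; None if absent from this batch (2 to 4 are present).
- bush2: Loose steel flanged guide bush, 0.15 kg (all bushes alike): round flange 38 mm diameter x 8 mm, on it a round boss 24 mm diameter up to 40 mm total height, dark bore mark on top. Origin at the centre of the flange's underside, z along the boss. Starts standing on its flange in the closed box; None if absent from this batch (2 to 4 are present).
- bush3: Loose steel flanged guide bush, 0.15 kg (all bushes alike): round flange 38 mm diameter x 8 mm, on it a round boss 24 mm diameter up to 40 mm total height, dark bore mark on top. Origin at the centre of the flange's underside, z along the boss. Starts standing on its flange in the closed box; None if absent from this batch (2 to 4 are present).
- bush4: Loose steel flanged guide bush, 0.15 kg (all bushes alike): round flange 38 mm diameter x 8 mm, on it a round boss 24 mm diameter up to 40 mm total height, dark bore mark on top. Origin at the centre of the flange's underside, z along the boss. Starts standing on its flange in the closed box; None if absent from this batch (2 to 4 are present).
- demag: Fixed grey bench demagnetiser, 230 (x) x 150 (y) mm, control deck at z = 60 mm above the bench, origin under its centre, z up. Dial at x = -72, y = +28 mm; green button at x = -72, y = -47 mm; the work plate fills the +x part.
- plate (a point): Centre of the aluminium work plate's surface, 61.5 mm above the bench, axes of the demagnetiser. The plate is 127 (x) x 132 (y) mm inside a black rim 6.5 mm high above it and 4 mm thick.
- dial (a joint): Dial angle, rad, 0 to 4.4, stiff enough to stay where it is left (about 0.03 N m). Grows clockwise seen from above. At 0 the white pointer line on the black knob points to the demagnetiser's -x, at 1.57 to its +y. White ticks every 0.4 rad; the red mark is at 2.2 rad.
- dial_grip (a point): On the dial's axis at the height to grip: middle of a bar 42 mm long, 14 mm thick, which stands from 72 to 104 mm above the bench; this point is 97 mm above the bench. The bar runs along the demagnetiser's x at dial = 0 and turns with it (clockwise as the dial grows): pinch it across its thickness.
- start (a joint): Travel of the green spring push button, m: 0 when up, 0.006 fully down (about 5 N).
- start_top (a point): Centre of the button's top face (28 mm diameter), 82 mm above the bench when up; it goes down with the button. Its housing is 44 mm in diameter and 72 mm high above the bench.
- tray: Fixed orange open tray, 156 x 156 x 28 mm high, walls and floor 4 mm, origin under its centre.
- tray_in (a point): Centre of the tray's inner floor, 4 mm above the bench, axes of the tray.
- mat: Fixed green felt mat, 200 x 200 x 3 mm thick, origin under its centre.
- mug: Blue mug, 76 mm diameter, 85 mm high; bystander, leave alone.
- spanner: Steel spanner lying flat; bystander, leave alone.
- jar: Amber jar with steel cap, 54 mm diameter, 75 mm high; bystander, leave alone.
Not all that is in view belongs to the job. There is more than one size of the tray; the one meant has the size given above. There is more than one size of the lid; the job needs the smaller.

How it is judged (in metres and radians):
On the way, in this order (a step that is already met when the one before it is completed fails the run):
1. the lid has been lifted over the lip, slid out, and lies flat on the mat, let go (horizontal distance between lid and mat below 0.045 m and angle between lid's own z axis and vertical below 0.08 rad and height (world z) of lid below 0.008 m and contact force between lid and the fingers below 0.1 N), for 0.2 s.
2. every bush is on the demagnetiser plate, let go, and the dial is at the red mark (within 0.14 rad) (x of bush1 in the frame of plate between -0.0645 and 0.0645 m and y of bush1 in the frame of plate between -0.067 and 0.067 m and z of bush1 in the frame of plate between -0.006 and 0.042 m and x of bush2 in the frame of plate between -0.0645 and 0.0645 m and y of bush2 in the frame of plate between -0.067 and 0.067 m and z of bush2 in the frame of plate between -0.006 and 0.042 m and x of bush3 in the frame of plate between -0.0645 and 0.0645 m and y of bush3 in the frame of plate between -0.067 and 0.067 m and z of bush3 in the frame of plate between -0.006 and 0.042 m and x of bush4 in the frame of plate between -0.0645 and 0.0645 m and y of bush4 in the frame of plate between -0.067 and 0.067 m and z of bush4 in the frame of plate between -0.006 and 0.042 m and contact force between each of bush1, bush2, bush3, bush4 and the fingers below 0.1 N and value of joint dial between 2.06 and 2.34 rad), for 0.2 s.
3. the button is fully down (over 5 mm) with all bushes on the plate and the dial at the mark (value of joint start above 0.005 m and x of bush1 in the frame of plate between -0.0645 and 0.0645 m and y of bush1 in the frame of plate between -0.067 and 0.067 m and z of bush1 in the frame of plate between -0.006 and 0.042 m and x of bush2 in the frame of plate between -0.0645 and 0.0645 m and y of bush2 in the frame of plate between -0.067 and 0.067 m and z of bush2 in the frame of plate between -0.006 and 0.042 m and x of bush3 in the frame of plate between -0.0645 and 0.0645 m and y of bush3 in the frame of plate between -0.067 and 0.067 m and z of bush3 in the frame of plate between -0.006 and 0.042 m and x of bush4 in the frame of plate between -0.0645 and 0.0645 m and y of bush4 in the frame of plate between -0.067 and 0.067 m and z of bush4 in the frame of plate between -0.006 and 0.042 m and value of joint dial between 2.06 and 2.34 rad), for 0.05 s.
4. the button has been released and is up again, all bushes still on the plate (value of joint start below 0.001 m and x of bush1 in the frame of plate between -0.0645 and 0.0645 m and y of bush1 in the frame of plate between -0.067 and 0.067 m and z of bush1 in the frame of plate between -0.006 and 0.042 m and x of bush2 in the frame of plate between -0.0645 and 0.0645 m and y of bush2 in the frame of plate between -0.067 and 0.067 m and z of bush2 in the frame of plate between -0.006 and 0.042 m and x of bush3 in the frame of plate between -0.0645 and 0.0645 m and y of bush3 in the frame of plate between -0.067 and 0.067 m and z of bush3 in the frame of plate between -0.006 and 0.042 m and x of bush4 in the frame of plate between -0.0645 and 0.0645 m and y of bush4 in the frame of plate between -0.067 and 0.067 m and z of bush4 in the frame of plate between -0.006 and 0.042 m), for 0.1 s.
At the end, for the whole second after the job is handed in: Every bush present rests inside the orange tray (any way up), released; the lid lies flat, handle up, on the mat with its centre within 45 mm of the mat's centre; the dial is within 0.14 rad of the red mark (2.2 rad); the button is up (x of bush1 in the frame of tray_in between -0.075 and 0.075 m and y of bush1 in the frame of tray_in between -0.075 and 0.075 m and z of bush1 in the frame of tray_in between -0.004 and 0.042 m and x of bush2 in the frame of tray_in between -0.075 and 0.075 m and y of bush2 in the frame of tray_in between -0.075 and 0.075 m and z of bush2 in the frame of tray_in between -0.004 and 0.042 m and x of bush3 in the frame of tray_in between -0.075 and 0.075 m and y of bush3 in the frame of tray_in between -0.075 and 0.075 m and z of bush3 in the frame of tray_in between -0.004 and 0.042 m and x of bush4 in the frame of tray_in between -0.075 and 0.075 m and y of bush4 in the frame of tray_in between -0.075 and 0.075 m and z of bush4 in the frame of tray_in between -0.004 and 0.042 m and contact force between each of bush1, bush2, bush3, bush4 and the fingers below 0.1 N and horizontal distance between lid and mat below 0.045 m and angle between lid's own z axis and vertical below 0.08 rad and height (world z) of lid below 0.008 m and value of joint dial between 2.06 and 2.34 rad and value of joint start below 0.001 m and linear speed of each of bush1, bush2, bush3, bush4, lid below 0.02 m/s); the robot touches nothing.
It fails at once if the button is pressed while a bush is still in the parts box or the dial is clearly off the mark (over 0.3 rad) (value of joint start above 0.004 m and ((x of bush1 in the frame of parts_box between -0.066 and 0.066 m and y of bush1 in the frame of parts_box between -0.076 and 0.076 m and z of bush1 in the frame of parts_box between -0.01 and 0.06 m) or (x of bush2 in the frame of parts_box between -0.066 and 0.066 m and y of bush2 in the frame of parts_box between -0.076 and 0.076 m and z of bush2 in the frame of parts_box between -0.01 and 0.06 m) or (x of bush3 in the frame of parts_box between -0.066 and 0.066 m and y of bush3 in the frame of parts_box between -0.076 and 0.076 m and z of bush3 in the frame of parts_box between -0.01 and 0.06 m) or (x of bush4 in the frame of parts_box between -0.066 and 0.066 m and y of bush4 in the frame of parts_box between -0.076 and 0.076 m and z of bush4 in the frame of parts_box between -0.01 and 0.06 m) or value of joint dial below 1.9 rad or value of joint dial above 2.5 rad)).
It fails at once if the mug, spanner or jar is moved more than 30 mm (distance of any of mug, spanner, jar from where it was at the start of the episode above 0.03 m).
Of bush1, bush2, bush3, bush4 only 2 to 4 are there at a start; the rules pass over those that are not, and their reading is None.
At some moment in a run one of bush1, bush2, bush3, bush4 may be knocked a few centimetres aside while the robot is not near it.
Once in a run the grip may slacken for a moment while it holds something.
It also fails if it takes over 210 s, if anything falls off the work surface, if the arm or the gripper's body presses on something with over 40 N, if the wrist force passes 120 N, or if a joint passes its speed limit or range.

ROBOT

A 7-joint arm with a two-finger parallel gripper is mounted at the origin on the work surface. World frame = base frame: x ahead of the robot, y to its left, z up, the work surface at z = 0. Lengths are in mm, angles in rad, forces in N, time in s.
With the tool pointing down it reaches from about 425 to 800 mm from the base axis. Payload 8.3 kg.
Tool frame: the origin (TCP) lies on the centre line of the jaws, within the pads' length; the fingertips stand 17 mm ahead of it and the grasp point (between the pads) lies 2 mm behind it; z points along the fingers, x is the direction in which the jaws open and shut, and the axes are right-handed (so a half turn about z gives the same grasp; the last joint's range is limited). The gripper opens to 85 mm and grips with 20 to 120 N. Pads are 22 mm wide; open, the fingers measure 114 mm over their backs; the gripper's body (76 mm by 85 mm) begins 54 mm behind the grasp point. The pads swing forward as they close: fully open they stand 13 mm farther back than shut.
Start: joints at [-1.301, 0.383, 0.016, 1.37, -0.006, 1.388, -0.046], TCP at [204.131, 590.707, 248.279] pointing down, gripper open.
Joint ranges: [-2.95, 2.95], [-0.25, 2.06], [-1.52, 1.56], [0.18, 2.33], [-1.44, 4.58], [0.02, 2.06], [-3.01, 3.01]. Speed limits (rad/s): [2.39, 2.39, 3.01, 3.01, 3.14, 3.14, 3.14].

INTERFACE

Orientations are given as a unit quaternion [w, x, y, z].
In Python, from workcell import manip gives the robot as it stands. The module is installed in compiled form; this text tells all that it offers. Calls block until the motion is done:
- manip.move_ptp(position, orientation): joint-space move of the TCP to a pose.
- manip.servo_line(position, rate=150, orientation=None, threshold=None): straight line of the TCP; orientation=None keeps the orientation; rate is the mean speed in mm/s. With threshold (N) it stops when the force on the tool has changed by that much, and returns True; else False.
- manip.movej(angles): joint-space move.
- manip.gripper_to(opening): finger opening in mm; the grip force is fixed at half the most; returns when the fingers have stopped.
- manip.pause(seconds).
- manip.inverse_kinematics(position, orientation): joint angles nearest the present ones, or None.
- manip.observe(): the state.
- manip.snapshot(name): name is "scene" or "top"; returns the picture (400x640x3 uint8, red, green, blue); there is no depth.
- manip.calibration(name): a dict with "intrinsics" (3x3 intrinsics, pixels), "k1" (the pictures are not rectified: a ray, as slopes to the right and down, at radius r is drawn at 1 + k1 r^2 times it, then the intrinsics apply), "pose" (4x4, takes a point from camera to world coordinates). Camera axes: x right, y down, z forward; pixel columns grow to the right and rows downward; lengths in mm; the calibration is good to about 2 mm. A picture is of the moment at which its call begins. calibration takes no time and is no camera call.
A pose or a line that the arm cannot do raises manip.Unreachable and nothing moves.
- manip.job_done(): hands the job in, once; it reports no verdict.
The state is a dict: "t": time; "q": joint angles; "joint_velocities": joint speeds; "tau": joint torques, N m; "position": TCP position; "tool_rot": TCP orientation; "ft_force": force on the tool from outside, world axes, zero at the start; "wrist_torque": the same for the moment, N m; "grip_width": finger opening in mm.
Only numpy, scipy, OpenCV 4.12 (cv2) and the standard library are available. Lean on these libraries where they do the work, as an engineer would, in place of code of your own. Each camera call takes 0.05 s, during which the arm holds its last target.

## Working session

There is one attempt and no reset: what is moved stays moved. The work goes in short steps, each a Python script; the robot and the scene stay as the last script left them, time stands still between calls to the robot, and variables do not carry over. Pictures are saved under pics/ and viewed, and the job is handed in when it is done.

```bash
mkdir -p pics; ls
python3 - <<'E'
from workcell import manip
import cv2
for n in("scene","top"):
    im=manip.snapshot(n); cv2.imwrite(f"pics/{n}0.png",im[:,:,::-1])
    c=manip.calibration(n); print(n,c)
print(manip.observe())
E
```

```text
pics
scene {'intrinsics': array([[418.681105  ,   0.        , 319.4845581 ],
       [  0.        , 418.681105  , 203.60322968],
       [  0.        ,   0.        ,   1.        ]]), 'k1': -0.10945333205527259, 'pose': array([[ 5.85100691e-01,  5.22190933e-01, -6.20462578e-01,
         1.30632945e+03],
       [ 8.10682717e-01, -3.56597528e-01,  4.64361642e-01,
        -6.46057357e+02],
       [ 2.12300173e-02, -7.74696607e-01, -6.31976625e-01,
         9.00087817e+02],
       [ 0.00000000e+00,  0.00000000e+00,  0.00000000e+00,
         1.00000000e+00]])}
top {'intrinsics': array([[436.14369247,   0.        , 318.64980014],
       [  0.        , 436.14369247, 195.15069562],
       [  0.        ,   0.        ,   1.        ]]), 'k1': -0.0024304598049447543, 'pose': array([[-7.98096402e-03, -9.89595074e-01,  1.43658948e-01,
         3.18180705e+02],
       [-9.99961482e-01,  8.42284112e-03,  2.46796658e-03,
        -2.83172243e+01],
       [-3.65230406e-03, -1.43633718e-01, -9.89624179e-01,
         1.36700005e+03],
       [ 0.00000000e+00,  0.00000000e+00,  0.00000000e+00,
         1.00000000e+00]])}
{'t': 0.1, 'q': array([-1.30089161,  0.3841527 ,  0.01637448,  1.37104318, -0.00629884,
        1.38823911, -0.04650195]), 'joint_velocities': array([-5.71789696e-04, -1.27606367e-03,  1.76216908e-05, -2.43546261e-03,
        6.38876336e-04,  2.51693937e-04, -3.65636013e-04]), 'tau': array([ 1.86620629e-03, -6.29134226e+01,  8.46624412e-01, -3.72756028e+01,
        1.66074402e-02,  1.03326017e-02,  3.82085864e-05]), 'position': array([204.00671545, 590.30717608, 247.38238246]), 'tool_rot': array([ 5.31456918e-04,  8.14443139e-01,  5.80242681e-01, -7.22050785e-04]), 'ft_force': array([0.04170675, 0.92536655, 0.09996683]), 'wrist_torque': array([-0.00139931,  0.01570698,  0.04364787]), 'grip_width': 85.46880046237594}
```

View pics/scene0.png

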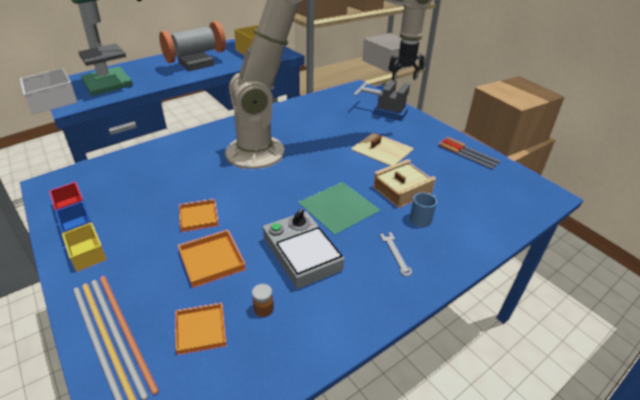

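View pics/top0.png

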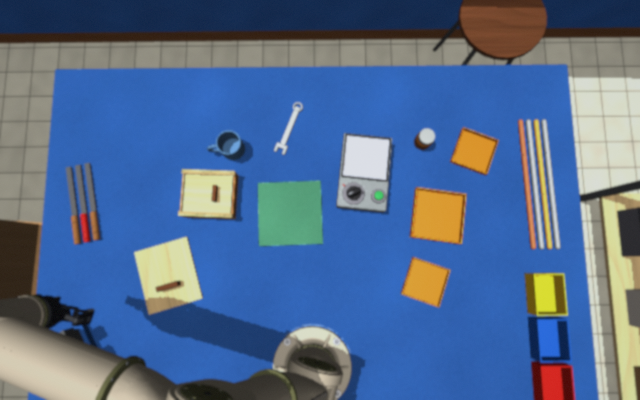

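```bash
cat > h.py <<'E'
import numpy as np, cv2
from workcell import manip
from scipy.spatial.transform import Rotation as R
def cal(n):
    c=manip.calibration(n); return c["intrinsics"],c["k1"],c["pose"]
def ray(n,u,v):
    K,k,T=cal(n); x=np.array([(u-K[0,2])/K[0,0],(v-K[1,2])/K[1,1]])
    s=x.copy()
    for _ in range(20): s=x/(1+k*(s@s))
    return T[:3,3],T[:3,:3]@np.array([s[0],s[1],1.])
def p2w(n,u,v,z):
    o,d=ray(n,u,v); return o+d*(z-o[2])/d[2]
def w2p(n,P):
    K,k,T=cal(n); c=(np.asarray(P,float)-T[:3,3])@T[:3,:3]; s=c[...,:2]/c[...,2:]
    s=s*(1+k*(s**2).sum(-1,keepdims=True)); return s*[K[0,0],K[1,1]]+[K[0,2],K[1,2]]
def crop(n,name,box,f,im=None,pts=None):
    if im is None: im=manip.snapshot(n)
    x0,y0,x1,y1=box
    c=cv2.resize(im[y0:y1,x0:x1,::-1],None,fx=f,fy=f,interpolation=cv2.INTER_CUBIC)
    for i in range(x0-x0%10+10,x1,10):
        cv2.putText(c,str(i),(int((i-x0)*f)-8,8),0,.3,(255,255,255),1); cv2.line(c,(int((i+.5-x0)*f),10),(int((i+.5-x0)*f),15),(255,255,255),1)
    for i in range(y0-y0%10+10,y1,10):
        cv2.putText(c,str(i),(0,int((i-y0)*f)+3),0,.3,(255,255,255),1); cv2.line(c,(20,int((i+.5-y0)*f)),(25,int((i+.5-y0)*f)),(255,255,255),1)
    if pts is not None:
        for u,v in pts: cv2.circle(c,(int((u+.5-x0)*f),int((v+.5-y0)*f)),2,(255,0,255),-1)
    cv2.imwrite("pics/"+name+".png",c); return im
def down(jaw):  # jaw: world angle of tool x; tool z down
    c,s=np.cos(jaw),np.sin(jaw)
    M=np.array([[c,s,0],[s,-c,0],[0,0,-1]]); q=R.from_matrix(M).as_quat(); return q[[3,0,1,2]]
E
python3 - <<'E'
from h import *
im=cv2.imread("pics/top0.png")[:,:,::-1]
crop("top","box",(165,155,255,230),8,im)
crop("top","demag",(325,125,405,220),6,im)
crop("top","tray",(395,175,480,255),7,im)
crop("top","mat",(245,170,335,255),7,im)
E
```

```text
(no output)
```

View pics/box.png

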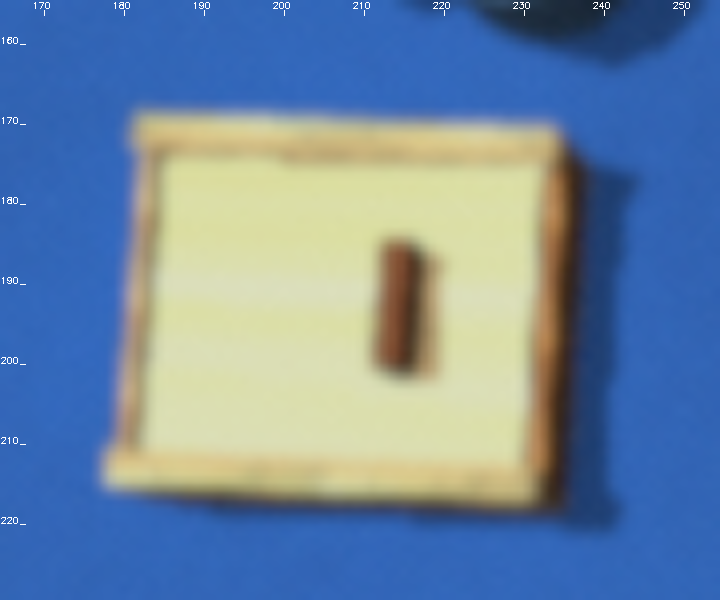

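View pics/demag.png

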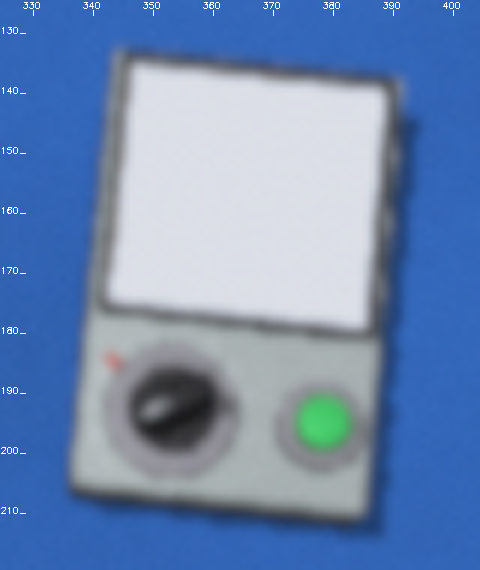

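View pics/tray.png

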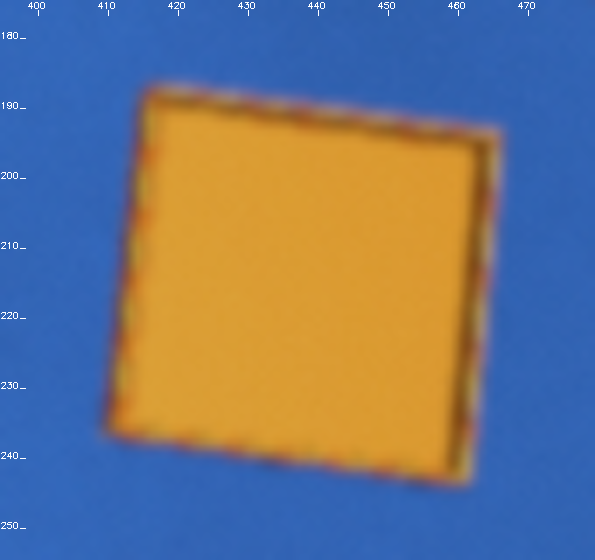

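View pics/mat.png

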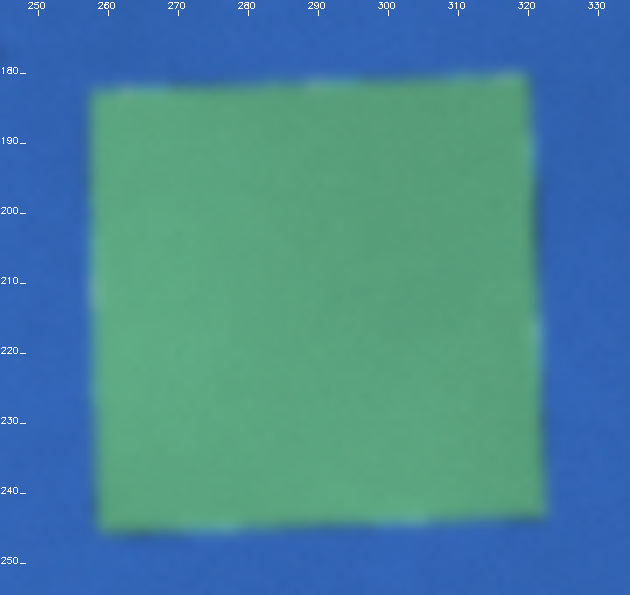

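```bash
cat > fit.py <<'E'
from h import *
from scipy.optimize import least_squares
def fit(name,model,px,cam="top",w=None):
    model=np.array(model,float);px=np.array(px,float)
    P=np.array([p2w(cam,u,v,m[2]) for (u,v),m in zip(px,model)])
    def f(p):
        c,s=np.cos(p[2]),np.sin(p[2]); return (model[:,:2]@np.array([[c,s],[-s,c]])+p[:2]-P[:,:2]).ravel()
    a0=np.arctan2(*(P[1]-P[0])[1::-1])-np.arctan2(*(model[1]-model[0])[1::-1])
    r=least_squares(f,[*P[:,:2].mean(0),a0]); print(name,np.round(r.x,3),"res",np.round(r.fun.reshape(-1,2),1).tolist()); return r.x
def cr(pts,x0,y0,f): return [(x/f+x0-.5,y/f+y0-.5) for x,y in pts]
if __name__=="__main__":
    # model axes: image up=+x, image left=+y
    D={}
    D["box"]=fit("box",[(71,81,65),(71,-81,65),(-71,-81,65),(-71,81,65)],cr([(137,110),(560,125),(543,505),(103,488)],165,155,8))
    D["demag"]=fit("demag",[(43.5+63.5,66,61.5),(43.5+63.5,-66,61.5),(43.5-63.5,-66,61.5),(43.5-63.5,66,61.5),(-72,-47,82)],cr([(133,65),(387,88),(372,330),(107,298),(323,421)],325,125,6))
    D["demag2"]=fit("demag deck",[(115,75,60),(115,-75,60),(-115,-75,60),(-115,75,60)],cr([(118,50),(403,80),(365,520),(70,488)],325,125,6))
    D["tray"]=fit("tray",[(78,78,28),(78,-78,28),(-78,-78,28),(-78,78,28)],cr([(148,85),(503,128),(472,485),(104,435)],395,175,7))
    D["mat"]=fit("mat",[(100,100,3),(100,-100,3),(-100,-100,3),(-100,100,3)],cr([(90,90),(527,73),(547,515),(98,530)],245,170,7))
    print("handle top", p2w("top",*cr([(396,305)],165,155,8)[0],72), "grip z ~64")
    def tf(p,m): 
        c,s=np.cos(p[2]),np.sin(p[2]); m=np.array(m,float); return np.c_[m[:,:2]@np.array([[c,s],[-s,c]])+p[:2],m[:,2]]
    im=cv2.imread("pics/scene0.png")[:,:,::-1]
    pts=np.r_[tf(D["box"],[(71,81,65),(71,-81,65),(-71,-81,65),(-71,81,65),(0,-25,77)]),tf(D["demag"],[(107,66,61.5),(107,-66,61.5),(-20,-66,61.5),(-20,66,61.5),(-72,28,104),(-72,-47,82)]),tf(D["tray"],[(78,78,28),(78,-78,28),(-78,-78,28),(-78,78,28)]),tf(D["mat"],[(100,100,3),(100,-100,3),(-100,-100,3),(-100,100,3)])]
    crop("scene","chk",(165,140,445,300),2.8,im,w2p("scene",pts))
    crop("top","chkt",(165,120,480,260),2.5,cv2.imread("pics/top0.png")[:,:,::-1],w2p("top",pts))
E
python3 fit.py
```

```text
box [ 5.17594e+02  3.13934e+02 -4.20000e-02] res [[-1.6, -0.1], [-1.2, -0.5], [1.9, 2.0], [1.0, -1.5]]
demag [ 5.81618e+02 -1.65921e+02 -1.18000e-01] res [[2.2, 0.1], [0.0, -0.8], [0.0, 2.5], [-2.2, -0.3], [-0.1, -1.4]]
demag deck [ 5.79748e+02 -1.65082e+02 -1.18000e-01] res [[0.9, 1.3], [0.4, -1.4], [-0.8, -0.6], [-0.5, 0.6]]
tray [ 4.48429e+02 -3.93004e+02 -1.45000e-01] res [[0.1, -0.3], [-1.7, 1.7], [1.1, 1.8], [0.5, -3.2]]
mat [4.62452e+02 6.69380e+01 3.10000e-02] res [[0.5, 0.6], [0.5, -1.0], [0.1, 0.1], [-1.0, 0.4]]
handle top [516.51836221 289.41340055  72.        ] grip z ~64
```

```bash
sleep 0.1
```

```text
(no output)
```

View pics/chk.png

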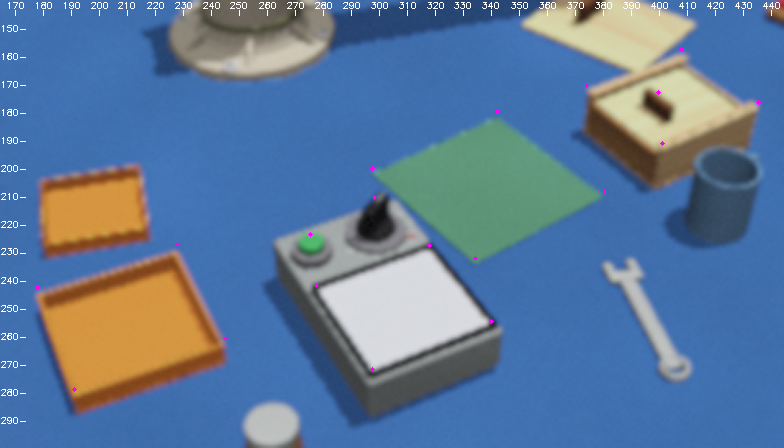

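View pics/chkt.png

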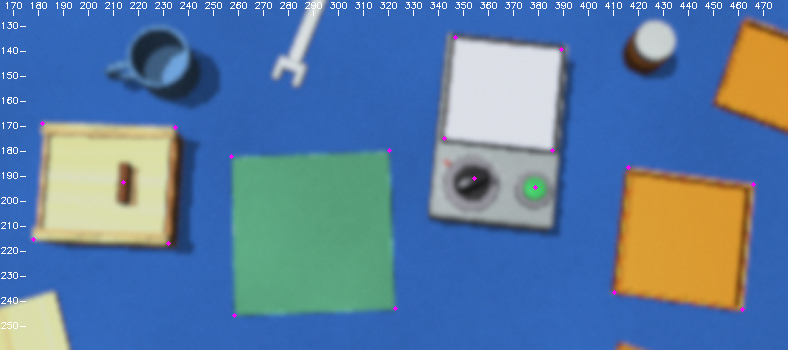

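Run:
```python
from h import *
o=manip.observe(); p=o["position"]; q=o["tool_rot"]; M=R.from_quat(np.array(q)[[1,2,3,0]]).as_matrix()
print(M.round(2))
t=p+17*M[:,2]
pts=[t,p,p+45*M[:,0],p-45*M[:,0],t-13*M[:,2]+42*M[:,0],t-13*M[:,2]-42*M[:,0], p-56*M[:,2]]
for n,b in(("top",(40,270,130,345)),("scene",(360,10,450,85))):
    im=cv2.imread(f"pics/{n}0.png")[:,:,::-1]
    crop(n,"t"+n,b,7,im,w2p(n,pts)); print(w2p(n,pts),w2p(n,[0,0,0]))
```

```text
[[ 0.33  0.95 -0.  ]
 [ 0.95 -0.33 -0.  ]
 [-0.    0.   -1.  ]]
[[ 77.7937298  305.64934683]
 [ 74.05705818 306.36998238]
 [ 57.62908608 300.48839779]
 [ 90.55898222 312.27647614]
 [ 59.66471244 300.72830574]
 [ 90.29235457 311.69011267]
 [ 60.89345222 308.90845795]] [311.71772138 365.73598666]
[[403.71097816  81.42244755]
 [404.28714633  77.47338639]
 [414.1891103   76.62331265]
 [394.2201314   78.35413048]
 [413.38716749  77.60593812]
 [394.77182727  79.23341147]
 [406.21766035  64.16410834]] [255.02601693 150.17871194]
```

View pics/ttop.png

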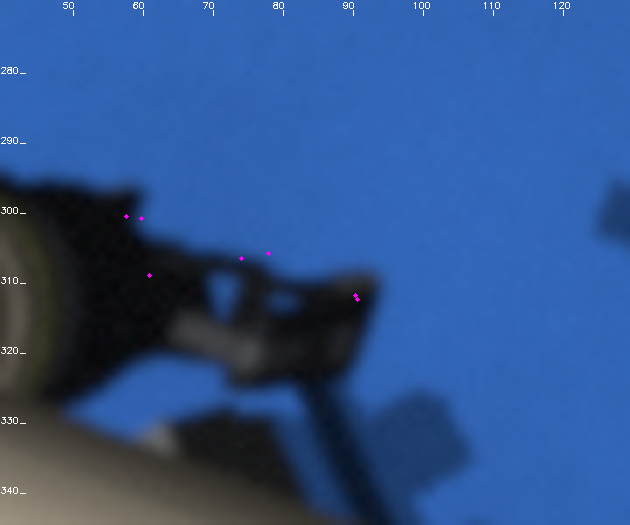

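View pics/tscene.png

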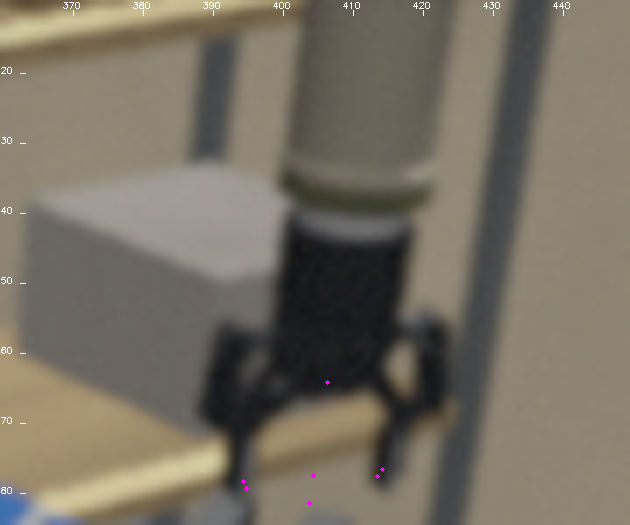

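Run:
```python
from h import *
q=down(np.pi/2-.042)
manip.gripper_to(50)
manip.move_ptp([516.5,289,200],q)
manip.servo_line([516.5,289,110])
o=manip.observe(); print(o["t"],o["position"],o["grip_width"],o["q"].round(2))
p=o["position"]; pts=[p+[0,0,-17],p]
for n,b in(("top",(160,130,260,230)),("scene",(360,90,450,190))):
    im=crop(n,"g1"+n,b,6,None,w2p(n,pts)); cv2.imwrite(f"pics/{n}1.png",im[:,:,::-1])
```

```text
2.9 [516.88443161 289.59652375 110.85964964] 50.03002954699818 [-0.72  0.42  0.2   1.65 -0.09  1.08  1.03]
```

View pics/g1top.png

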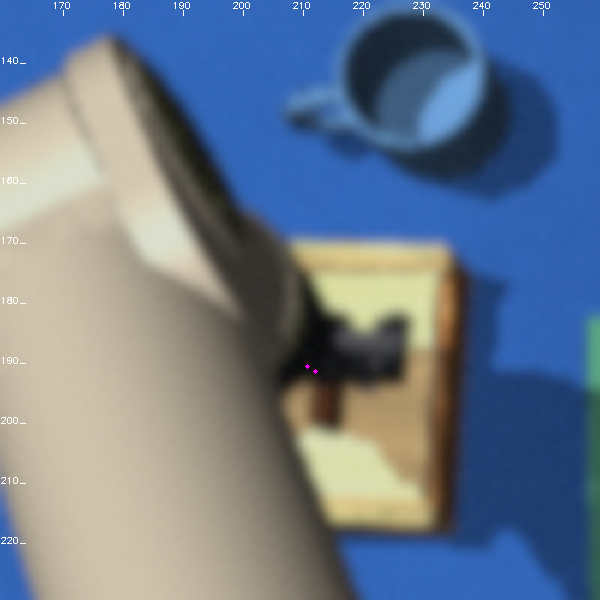

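View pics/g1scene.png

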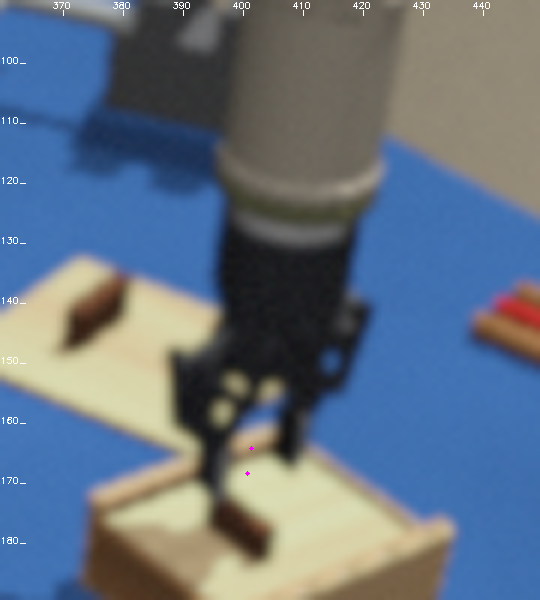

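Run:
```python
from h import *
print(manip.servo_line([516.5,289,71],rate=40,threshold=8))
o=manip.observe(); print(o["t"],o["position"],o["ft_force"])
manip.gripper_to(25)
o=manip.observe(); print(o["position"],o["ft_force"],o["grip_width"])
p=o["position"]
for n,b in(("top",(160,130,260,230)),("scene",(360,110,450,200))):
    im=crop(n,"g2"+n,b,6,None,w2p(n,[p]))
```

```text
False
4.125 [516.74028271 289.10992785  71.35143294] [ 0.85406134 -0.58541705 -0.15119037]
[516.55362661 289.02346203  71.10718069] [-0.69602416  0.56307799 -0.76524224] 24.984094410036754
```

View pics/g2scene.png

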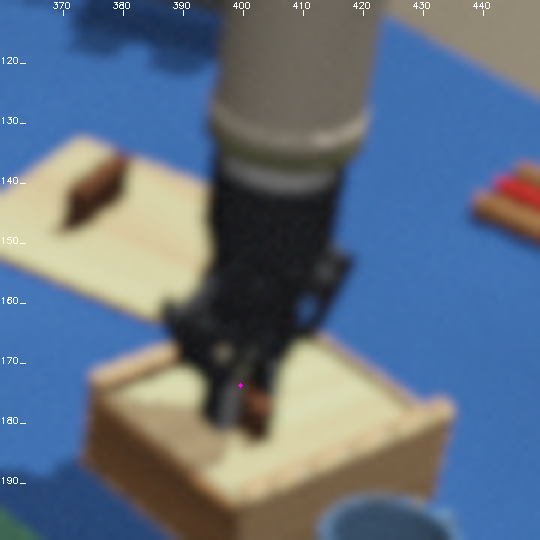

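Run:
```python
from h import *
manip.gripper_to(5)
o=manip.observe(); print(o["t"],o["position"],o["ft_force"],o["grip_width"])
p=np.array([516.5,289,71.])
print(manip.servo_line(p+[0,0,8],rate=20,threshold=12))
o=manip.observe(); print(o["t"],o["position"],o["ft_force"],o["grip_width"])
d=np.array([-.042,-.999,0])
print(manip.servo_line(p+[0,0,8]+15*d,rate=25,threshold=12))
o=manip.observe(); print(o["t"],o["position"],o["ft_force"],o["grip_width"])
crop("scene","g3",(360,110,450,200),6)
```

```text
4.8583 [516.64033596 289.03191288  71.21606086] [-0.37532324 -0.77978169  1.33964094] 11.06531900511627
False
5.4083 [516.49347801 288.95588794  79.04449477] [ 0.22237498  0.23960657 -1.26008438] 10.538792003382287
False
6.1583 [515.87361003 274.10622589  79.05829859] [-0.28917545 -0.91299373 -0.44385056] 10.981466152585563
```

View pics/g3.png

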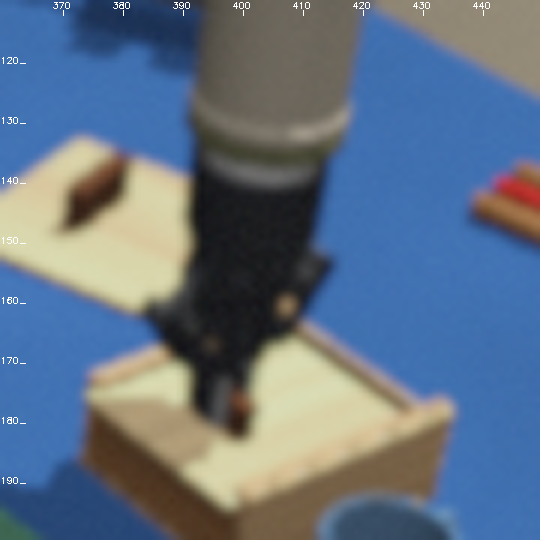

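Run:
```python
from h import *
p=np.array([516.5,289,71.]); d=np.array([-.042,-.999,0])
for s in (60,110,170):
    r=manip.servo_line(p+[0,0,8]+s*d,rate=60,threshold=15)
    o=manip.observe(); print(r,o["t"],o["position"].round(1),o["ft_force"].round(2),o["grip_width"])
    if r: break
for n,b in(("top",(165,130,345,250)),("scene",(320,110,450,220))):
    im=crop(n,"g4"+n,b,4.3,None)
```

```text
False 7.1083 [513.9 229.6  79.1] [ 0.11 -0.09 -0.43] 10.932124589735418
False 8.0917 [511.8 179.7  79. ] [-0.63  0.02 -1.1 ] 10.593206731620697
False 9.2417 [509.4 119.7  79. ] [-0.15 -0.25 -0.96] 10.873789792837323
```

View pics/g4scene.png

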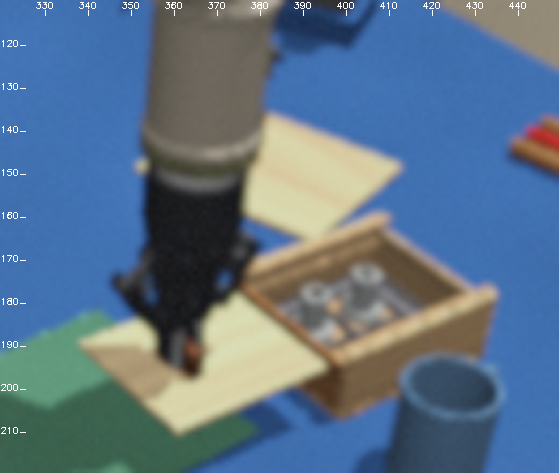

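View pics/g4top.png

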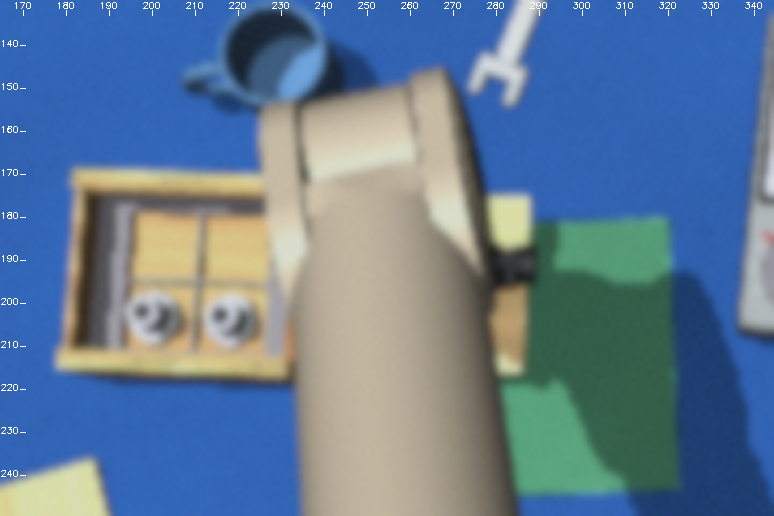

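Run:
```python
from h import *
manip.servo_line([508.5,105,110],rate=80)
manip.servo_line([462,42,110],rate=120)
manip.servo_line([462,42,45],rate=80)
o=manip.observe(); print(o["t"],o["position"].round(1),o["ft_force"].round(2),o["grip_width"])
crop("scene","g5",(280,110,420,250),4)
r=manip.servo_line([462,42,26],rate=20,threshold=4)
o=manip.observe(); print(r,o["t"],o["position"].round(1),o["ft_force"].round(2),o["grip_width"])
```

```text
11.6833 [462.4  42.   45.4] [-0.24  0.54 -1.42] 11.090346264640429
True 12.5167 [461.8  42.   28.1] [-0.38 -0.09  4.73] 10.72250727946709
```

View pics/g5.png

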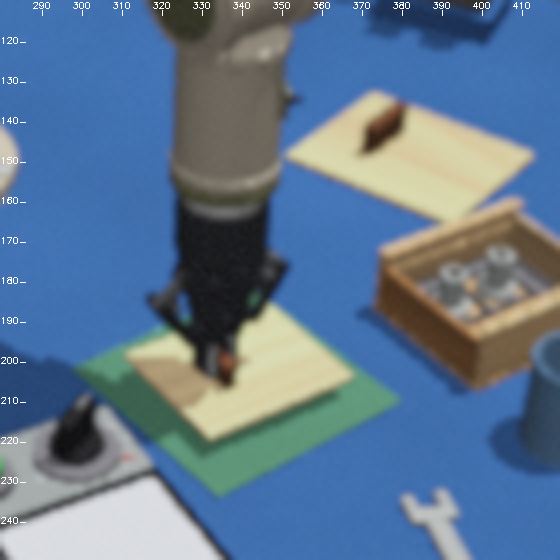

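Run:
```python
from h import *
manip.gripper_to(40)
manip.servo_line([462,42,120],rate=120)
manip.move_ptp([330,-480,260],down(np.pi/2-.118))
o=manip.observe(); print(o["t"],o["position"].round(1),o["ft_force"].round(2),o["grip_width"],o["q"].round(2))
im=crop("top","h1",(165,120,345,250),4.3); cv2.imwrite("pics/top2.png",im[:,:,::-1])
crop("top","h1b",(165,160,245,225),9,im)
crop("top","h1c",(325,125,405,220),6,im)
im=crop("scene","h2",(240,140,450,290),3.7); cv2.imwrite("pics/scene2.png",im[:,:,::-1])
```

```text
15.8333 [ 331.1 -479.   259.5] [ 0.57  0.53 -0.06] 39.92703494330908 [ 0.18  0.41  1.    1.51 -0.35  1.41  2.65]
```

View pics/h1.png

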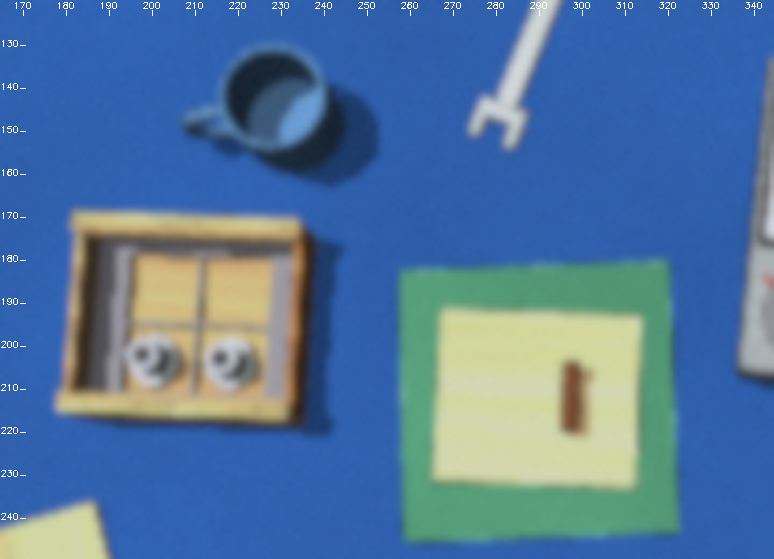

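View pics/h1b.png

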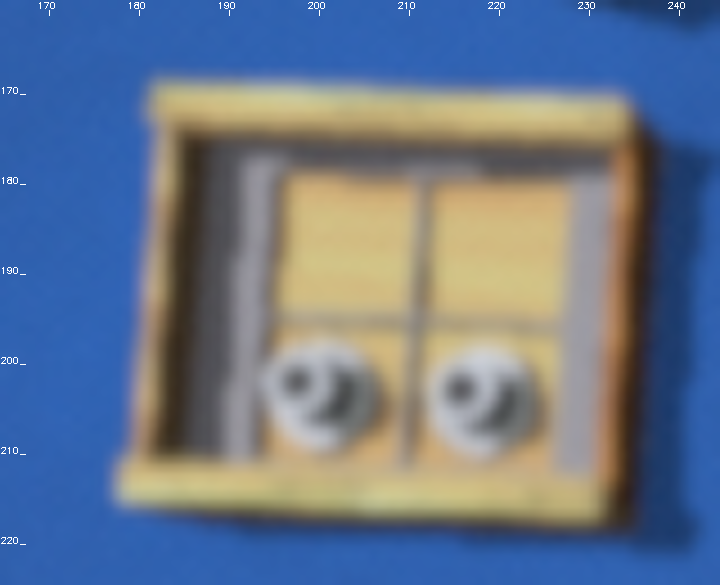

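View pics/h1c.png

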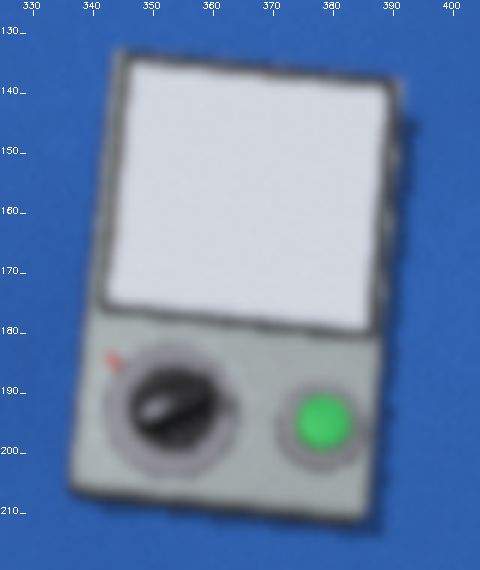

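View pics/h2.png

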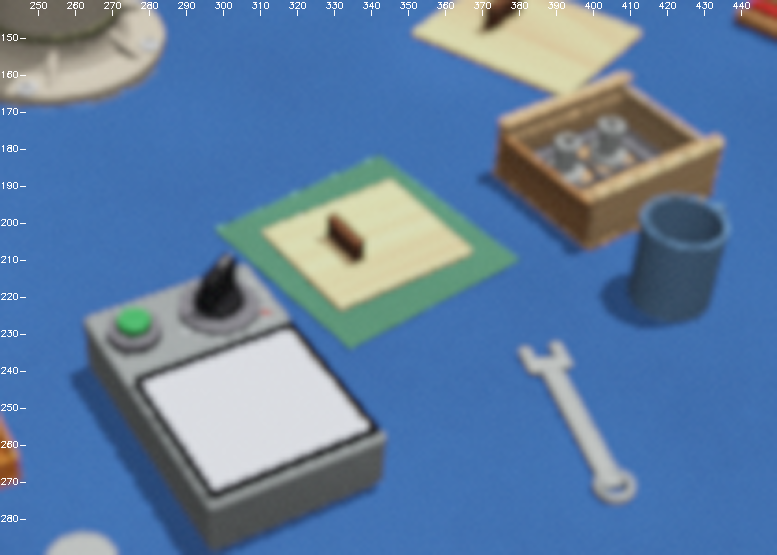

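Run:
```python
from h import *
print(w2p("top",[462,42,29]),"seen 297.3 211.8"); print(w2p("scene",[462,42,29]),"seen 332.5 203.8")
for b in((197.5,201.9),(215.7,202.9)):
    P=p2w("top",*b,45); d=P[:2]-[517.6,313.9]; a=-.042;c,s=np.cos(a),np.sin(a)
    print(P, "in box",c*d[0]+s*d[1],-s*d[0]+c*d[1])
for b in((200.5,203.3),(217.9,203.8)): print("flange",p2w("top",*b,13))
# lid corners on mat
for b in((441,308),(641,317),(635,488),(434,481)): print(p2w("top",b[0]/4.3+164.5,b[1]/4.3+119.5,8).round(1))
# scene bores
for b in((568,140),(611,124)): print("scene",p2w("scene",b[0]/3.7+239.5,b[1]/3.7+139.5,45))
```

```text
[297.06074651 211.5110019 ] seen 297.3 211.8
[333.08517087 200.16984569] seen 332.5 203.8
[492.3772372  345.82113637  45.        ] in box -26.54081319444753 30.833941449939402
[488.82302844 289.99080034  45.        ] in box -27.747702822743257 -25.0963923455246
flange [492.09195085 345.32669731  13.        ]
flange [490.05453817 290.72597292  13.        ]
[529.7 137.7   8. ]
[521.7  -9.    8. ]
[396.7  -3.8   8. ]
[403.  141.6   8. ]
scene [494.40693559 283.24612045  45.        ]
scene [498.49970693 337.18697971  45.        ]
```

```bash
cat >> h.py <<'E'
def rep(tag=""):
    o=manip.observe(); print(tag,round(o["t"],2),o["position"].round(1),o["ft_force"].round(1),round(o["grip_width"],1)); return o
JB=np.pi/2-.042; JD=np.pi/2-.118
DM=np.array([580.5,-165.5]); 
def dm(x,y,z): c,s=np.cos(-.118),np.sin(-.118); return np.array([DM[0]+c*x-s*y,DM[1]+s*x+c*y,z])
def pick(x,y,z,op=42,rate=60,hover=150):
    manip.gripper_to(op)
    manip.servo_line([x,y,z+40],rate=180)
    r=manip.servo_line([x,y,z],rate=rate,threshold=10); rep("down %s"%r)
    manip.gripper_to(5); o=rep("closed")
    return o["grip_width"]
E
python3 - <<'E'
from h import *
manip.move_ptp([492.3,345.6,150],down(JB)); rep()
w=pick(492.3,345.6,34)
if 20<w<28:
    manip.servo_line([492.3,345.6,150],rate=100); rep("up")
for n,b in(("top",(165,130,265,230)),("scene",(360,90,450,190))): crop(n,"k1"+n,b,5)
E
```

```text
18.91 [493.1 344.5 150.2] [ 0.7  0.3 -0.1] 40.1
down False 20.52 [492.5 345.7  34.2] [-0.3 -0.3 -0.8] 41.7
closed 20.82 [492.8 345.9  34.7] [-1.3 -0.   3.8] 22.1
up 22.13 [491.9 345.3 149.1] [ 0.3 -0.7 -1.6] 22.3
```

View pics/k1scene.png

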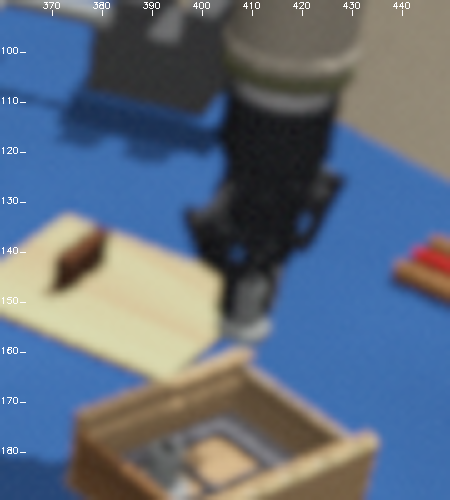

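```bash
cat >> h.py <<'E'
def place(P,jaw,zt,hover=170,op=42):
    q=down(jaw)
    o=manip.observe()["position"]; manip.servo_line([o[0],o[1],hover],rate=150)
    manip.servo_line([P[0],P[1],hover],rate=220,orientation=q); w=rep("over")["grip_width"]
    if w<20: print("LOST?"); return False
    manip.servo_line([P[0],P[1],zt+15],rate=120)
    r=manip.servo_line([P[0],P[1],zt-3],rate=20,threshold=4); rep("set %s"%r)
    manip.gripper_to(op)
    manip.servo_line([P[0],P[1],hover],rate=150); rep("off"); return True
E
python3 - <<'E'
from h import *
P=dm(25,30,0); print(P)
place(P,JD,90.5)
im=crop("top","k2",(165,120,405,220),3.3)
crop("scene","k2s",(240,140,450,290),3.7)
E
```

```text
[ 608.85794242 -138.65177656    0.        ]
over 24.93 [ 609.  -137.5  169.9] [-0.7  0.8 -1.2] 22.1
set True 26.31 [ 608.7 -138.6   91.2] [-2.  -0.5  4.8] 22.1
off 27.32 [ 608.4 -138.4  169.1] [-0.3 -0.5  1. ] 42.1
```

View pics/k2.png

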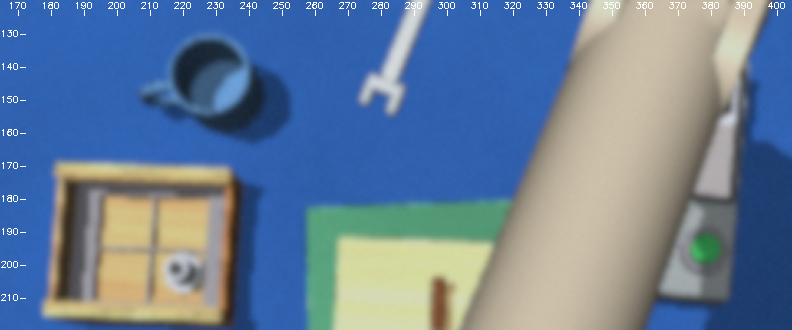

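View pics/k2s.png

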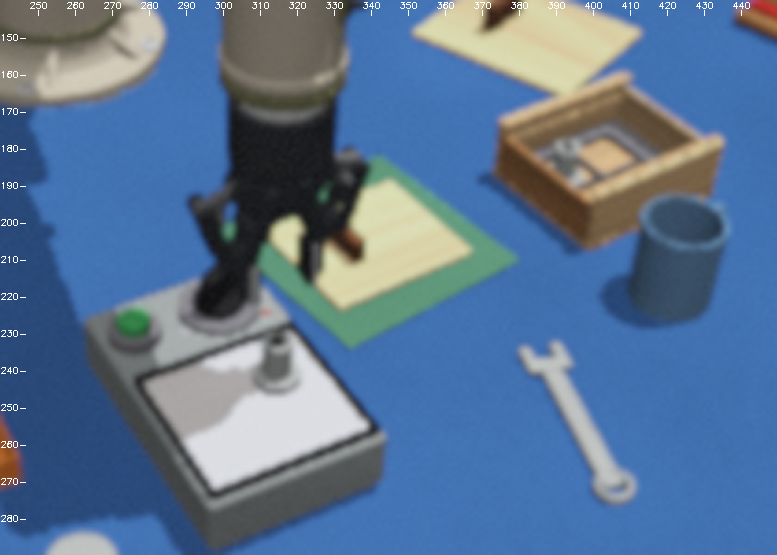

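Run:
```python
from h import *
im=crop("top","k3",(165,160,245,225),9)
```

```text
(no output)
```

View pics/k3.png

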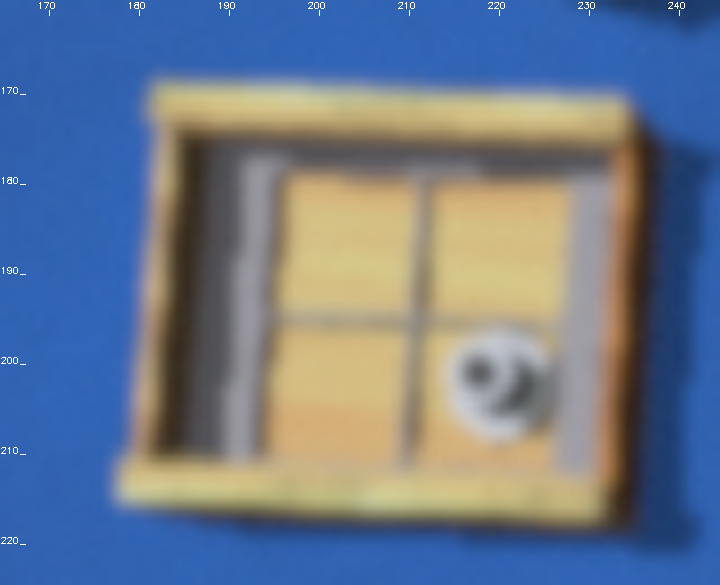

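Run:
```python
from h import *
P=p2w("top",217.8,200.9,45); F=p2w("top",219.9,201.9,13); print(P,F)
x,y=P[0],P[1]-.3
manip.servo_line([x,y,170],rate=220,orientation=down(JB))
w=pick(x,y,34)
if 20<w<28:
    manip.servo_line([x,y,150],rate=100); rep("up")
    place(dm(25,-30,0),JD,90.5)
    crop("scene","k4s",(240,140,450,290),3.7)
```

```text
[494.93871809 283.71757492  45.        ] [496.00106297 284.60441465  13.        ]
down False 31.32 [495.1 283.5  34.1] [-0.8  0.6 -0.3] 41.8
closed 31.62 [495.4 283.6  34.7] [-0.5 -0.2  3.7] 21.7
up 32.93 [494.5 283.2 149.2] [ 0.9 -0.4 -1.2] 22.6
over 35.61 [ 602.  -197.1  170. ] [-0.2  0.6 -1.5] 22.5
set True 36.98 [ 601.7 -198.2   91.2] [-1.  -0.1  5.7] 22.4
off 37.99 [ 601.4 -197.9  169.2] [-0.9  1.2 -0.6] 41.9
```

View pics/k4s.png

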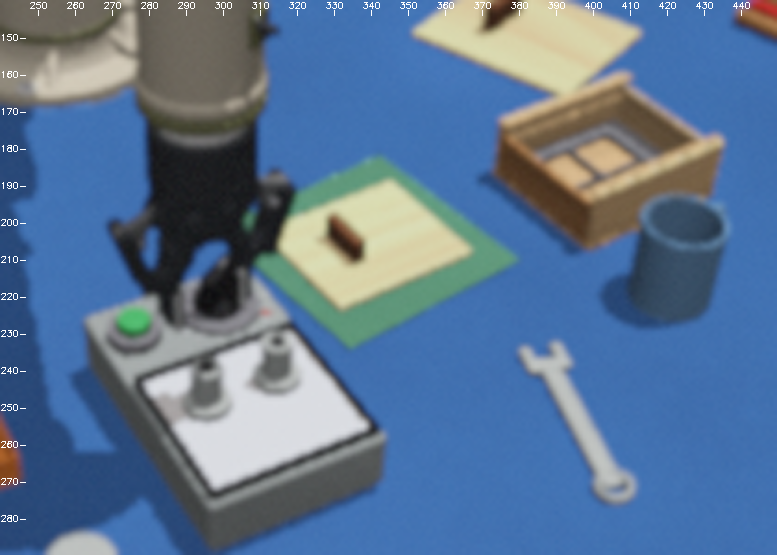

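Run:
```python
from h import *
D=dm(-72,28,0);print(D)
def bar(th,z,r=21):
    a=np.pi-th-.118; return [D+[0,0,z]+r*s*np.array([np.cos(a),np.sin(a),0]) for s in(-1,1)]
im=cv2.imread("pics/top2.png")[:,:,::-1]
pts=[p for th in(1.07,) for p in bar(th,104)]
crop("top","d1",(335,175,375,210),15,im,w2p("top",pts))
im=cv2.imread("pics/scene2.png")[:,:,::-1]
crop("scene","d2",(280,190,330,235),12,im,w2p("scene",pts)+[0,3])
o=manip.observe(); print(o["q"].round(2))
for j in (.38,.38-np.pi,.38+np.pi,-.747,-.747+np.pi):
    q=manip.inverse_kinematics([D[0],D[1],150],down(j)); print(j,None if q is None else np.round(q,2))
```

```text
[ 512.29702049 -129.21841258    0.        ]
[-0.16  0.5   0.61  1.48 -0.3   1.26  1.94]
0.38 [-0.53  0.33  0.87  1.8  -0.28  1.14  0.81]
-2.7615926535897932 [-0.81  0.61  1.37  1.81 -0.63  1.26 -2.03]
3.521592653589793 [-0.81  0.61  1.37  1.81 -0.63  1.26 -2.03]
-0.747 [-0.7   0.43  1.13  1.81 -0.43  1.17 -0.18]
2.3945926535897932 [-0.2   0.26  0.45  1.79 -0.13  1.12  2.69]
```

View pics/d1.png

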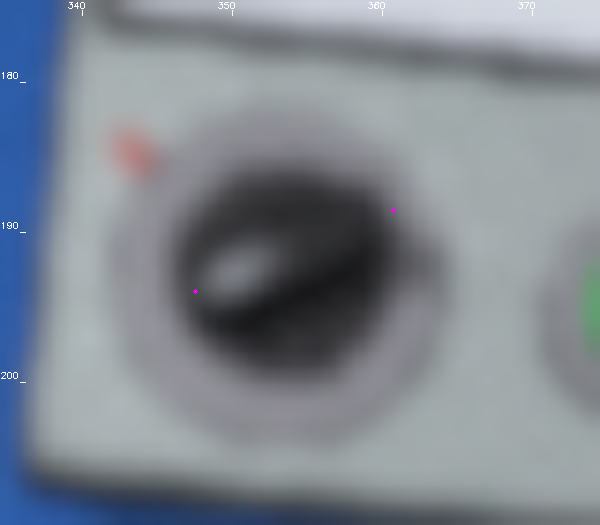

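View pics/d2.png

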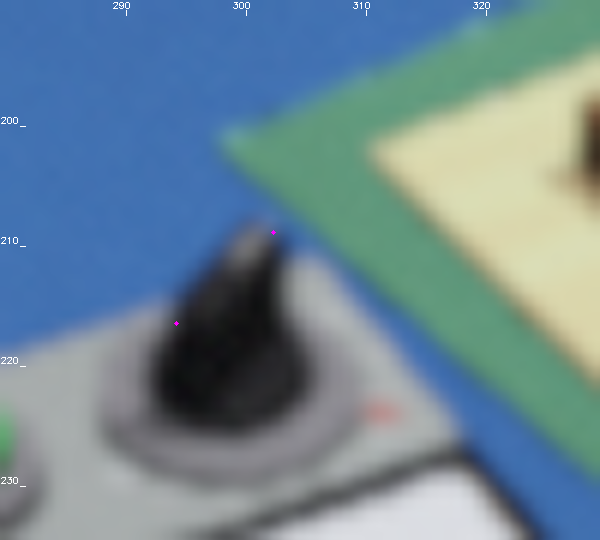

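Run:
```python
from h import *
D=dm(-72,28,0)
manip.servo_line([D[0],D[1],170],rate=150,orientation=down(.38))
manip.gripper_to(45)
r=manip.servo_line([D[0],D[1],95],rate=50,threshold=8); rep("down %s"%r)
crop("scene","d3",(260,150,340,250),7)
```

```text
down False 41.13 [ 512.5 -129.2   95.3] [-0.  -0.6 -0.4] 45.0
```

View pics/d3.png

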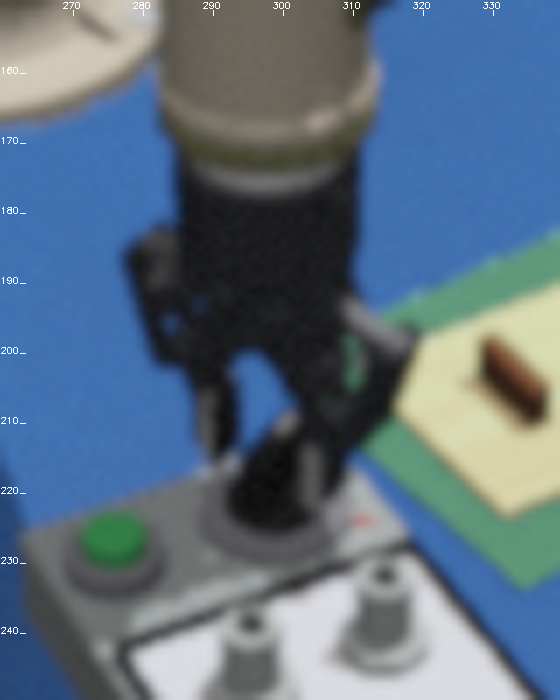

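Run:
```python
from h import *
D=dm(-72,28,0)
manip.gripper_to(5); o=rep("closed")
if 10<o["grip_width"]<17:
    for j in (.1,-.2,-.5,-.747):
        manip.servo_line([D[0],D[1],95],rate=40,orientation=down(j)); o=rep(j); print(o["wrist_torque"].round(2))
    manip.gripper_to(40); rep()
    manip.servo_line([D[0],D[1],170],rate=150)
    crop("scene","d4",(260,150,340,250),7)
```

```text
closed 41.57 [ 513.3 -129.2   95.4] [ 4.4  0.1 -0.3] 12.6
0.1 42.0 [ 513.2 -129.2   95.5] [ 6.3 -0.5  1.7] 12.8
[-0.01 -1.06 -0.04]
-0.2 42.45 [ 513.1 -129.2   95.4] [5.3 0.4 2.3] 12.9
[ 0.09 -1.08  0.  ]
-0.5 42.9 [ 513.  -129.1   95.4] [6.2 0.7 3.5] 13.1
[ 0.25 -0.99  0.01]
-0.747 43.3 [ 513.  -129.    95.4] [4.6 0.8 5.4] 12.7
[ 0.34 -1.01 -0.03]
 43.67 [ 511.6 -129.3   94.6] [ 0.5  0.9 -0.3] 40.0
```

View pics/d4.png

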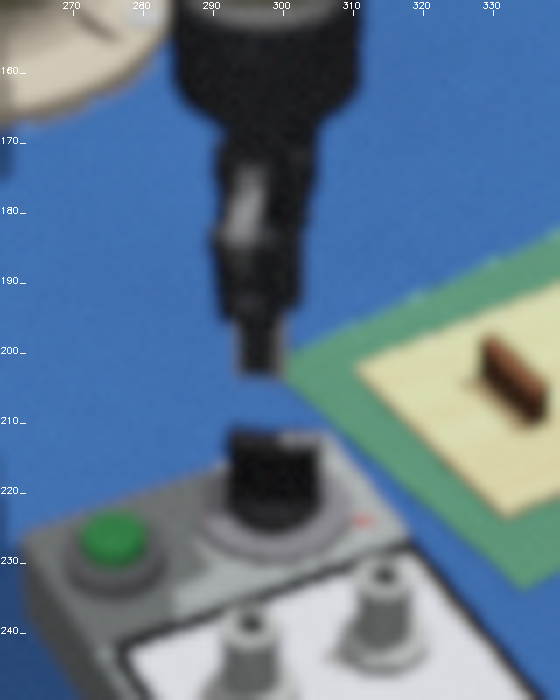

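Run:
```python
from h import *
manip.move_ptp([330,-480,260],down(JD)); rep()
D=dm(-72,28,0)
a=np.pi-2.2-.118
pts=[D+[0,0,104]+21*s*np.array([np.cos(a),np.sin(a),0]) for s in(-1,1)]
im=crop("top","d5",(335,175,375,210),15,None,w2p("top",pts)); cv2.imwrite("pics/top3.png",im[:,:,::-1])
crop("top","d6",(330,125,405,220),6,im)
```

```text
46.75 [ 330.5 -479.6  259.7] [ 0.6 -0.4  0.1] 40.2
```

View pics/d5.png

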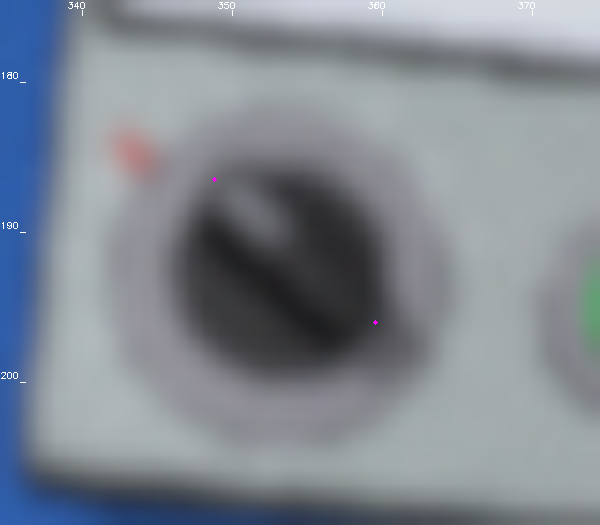

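View pics/d6.png

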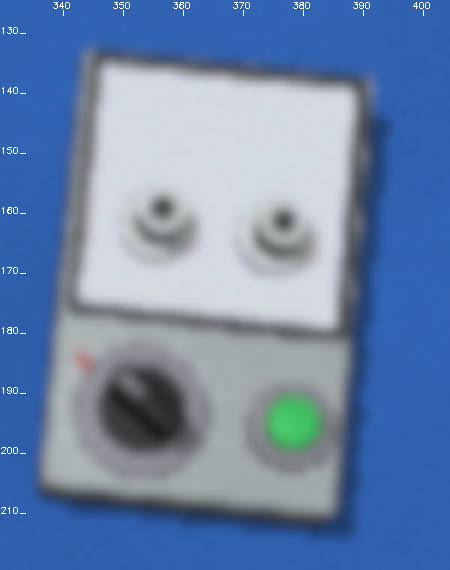

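Run:
```python
from h import *
D=dm(-72,28,0)
red=p2w("top",135/15+335-.5,152/15+175-.5,61); v=red-D; print(red,"red dial angle",np.pi-(np.arctan2(v[1],v[0])+.118),np.hypot(v[0],v[1]))
for b in((262,212),(240,188),(288,240)):
    P=p2w("top",b[0]/15+335-.5,b[1]/15+175-.5,104); v=P-D; print(P[:2],np.pi-(np.arctan2(v[1],v[0])+.118))
im=cv2.imread("pics/top3.png")[:,:,::-1]
c=im[182:204,342:366].astype(float); c=np.clip((c-c.min())*255/(130),0,255).astype(np.uint8)
cv2.imwrite("pics/d7.png",cv2.resize(c[:,:,::-1],None,fx=24,fy=24,interpolation=cv2.INTER_CUBIC))
```

```text
[ 539.38682803 -100.75669088   61.        ] red dial angle 2.213503264482892 39.292839990055796
[ 519.99996354 -122.99616656] 2.3441287115518885
[ 524.78907311 -118.78521027] 2.3277612962275915
[ 514.41870781 -127.96825723] 2.4911321732520335
```

View pics/d7.png

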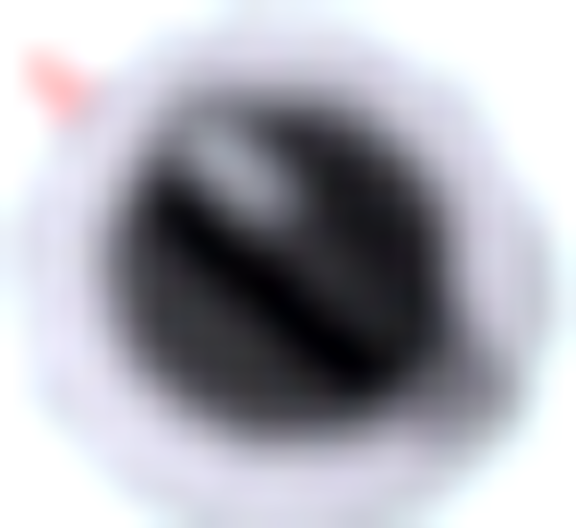

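Run:
```python
from h import *
B=dm(-72,-47,0); print(B, p2w("top",293/6+330-.5,421/6+125-.5,82))
manip.gripper_to(0)
manip.move_ptp([B[0],B[1],170],down(JD))
manip.servo_line([B[0],B[1],108],rate=100); rep()
crop("scene","b1",(250,150,340,250),6)
```

```text
[ 503.4675441  -203.69686816    0.        ] [ 504.66171294 -202.75388494   82.        ]
 49.31 [ 503.7 -204.2  108.4] [-0.1 -0.4  0.4] 0.0
```

View pics/b1.png

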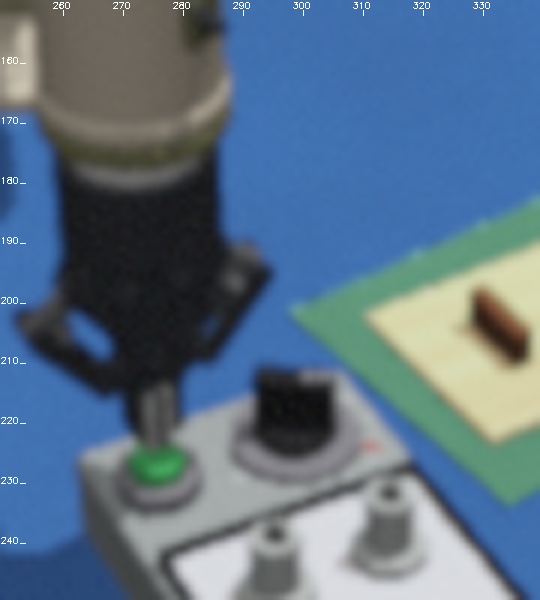

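Centred over the button (fingertips at ~(276,222), button ~(276,227)). Press.

Run:
```python
from h import *
B=dm(-72,-47,0)
r=manip.servo_line([B[0],B[1],96],rate=15,threshold=15); rep("a %s"%r)
z=96
while not r and z>89:
    z-=1; r=manip.servo_line([B[0],B[1],z],rate=10,threshold=15); rep("z%s %s"%(z,r))
    if abs(manip.observe()["ft_force"][2])>11: break
manip.pause(.3); rep("hold")
crop("scene","b2",(250,150,340,250),6)
manip.servo_line([B[0],B[1],120],rate=60); rep("up")
manip.pause(.3)
manip.servo_line([B[0],B[1],180],rate=150)
crop("scene","b3",(250,150,340,250),6)
```

```text
a False 50.31 [ 503.5 -203.6   96.1] [-1.6  0.4  2.8] -0.4
z95 False 50.56 [ 503.5 -203.6   95. ] [-2.   1.1  3.9] 0.5
z94 False 50.81 [ 503.5 -203.7   94. ] [-0.4  1.1  5.4] 0.2
z93 False 51.06 [ 503.5 -203.7   93.1] [-2.2  1.8  5.8] 0.2
z92 False 51.31 [ 503.6 -203.8   93. ] [-5.   3.6 16.9] -0.0
hold 51.61 [ 503.6 -203.7   93. ] [-5.1  4.4 15.7] 0.0
up 52.27 [ 503.4 -203.6  119.9] [-0.6  0.3  0. ] -0.1
```

View pics/b2.png

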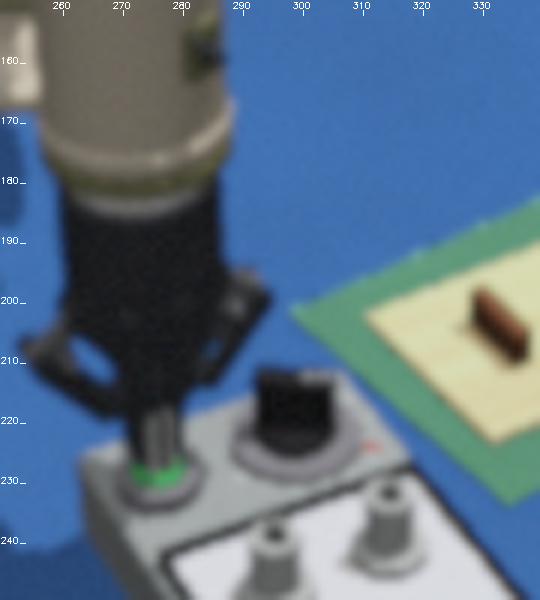

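View pics/b3.png

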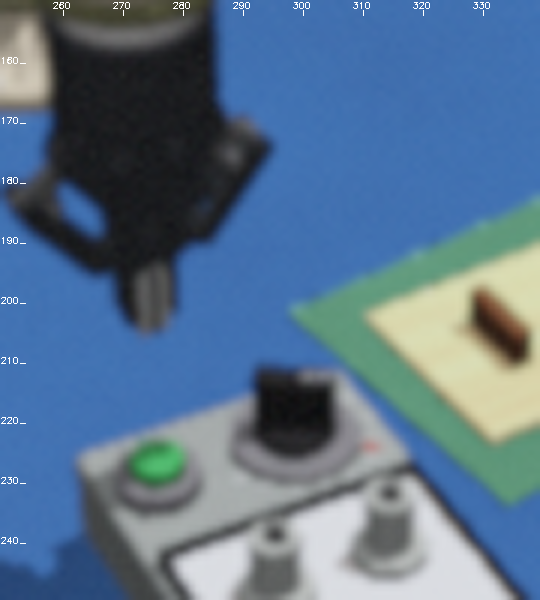

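```bash
cat >> h.py <<'E'
TR=np.array([448.4,-393.0]); JT=np.pi/2-.145
def tr(x,y,z=0): c,s=np.cos(-.145),np.sin(-.145); return np.array([TR[0]+c*x-s*y,TR[1]+s*x+c*y,z])
E
python3 - <<'E'
from h import *
for b in((356.7,159.2),(376.8,161.2)): print(p2w("top",*b,101.5))
for P in (tr(10,-30),tr(-10,30)):
  for z in(170,33):
    q=manip.inverse_kinematics([P[0],P[1],z],down(JT)); print(P,None if q is None else q.round(2))
x,y=601.7,-198.2
manip.gripper_to(42)
manip.servo_line([x,y,180],rate=200,orientation=down(JD))
w=pick(x,y,91)
if 20<w<28:
    manip.servo_line([x,y,170],rate=100); rep("up")
    place(tr(10,-30),JT,33)
    im=crop("top","p1",(330,120,480,250),5)
    crop("scene","p1s",(170,180,350,300),4)
E
```

```text
[ 608.69290296 -138.89888575  101.5       ]
[ 602.10774113 -198.33611966  101.5       ]
[ 453.96028617 -424.13010147    0.        ] [ 0.06  0.56  0.92  1.52 -0.46  1.28  2.47]
[ 453.96028617 -424.13010147    0.        ] [ 0.12  0.71  0.83  1.65 -0.58  1.05  2.56]
[ 442.83971383 -361.86989853    0.        ] [-0.09  0.45  0.95  1.67 -0.38  1.23  2.37]
[ 442.83971383 -361.86989853    0.        ] [ 0.    0.61  0.83  1.79 -0.53  0.98  2.48]
down False 55.75 [ 601.8 -198.4   91.2] [ 0.7 -0.3 -0. ] 41.6
closed 56.06 [ 602.2 -198.4   91.7] [0.6 0.5 5.3] 22.1
up 57.0 [ 601.4 -197.9  169.2] [ 0.5  0.1 -1.5] 22.3
over 58.62 [ 455.1 -422.9  169.8] [ 1.2 -0.2 -1.6] 22.3
set True 60.47 [ 453.9 -424.    34.2] [-1.3  1.6  6.4] 22.4
off 61.85 [ 453.7 -423.6  168.9] [-0.5  0.1 -0.8] 42.1
```

View pics/p1s.png

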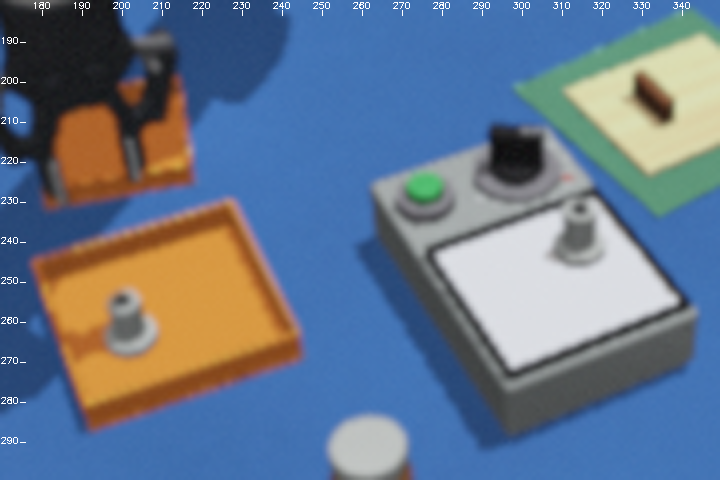

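View pics/p1.png

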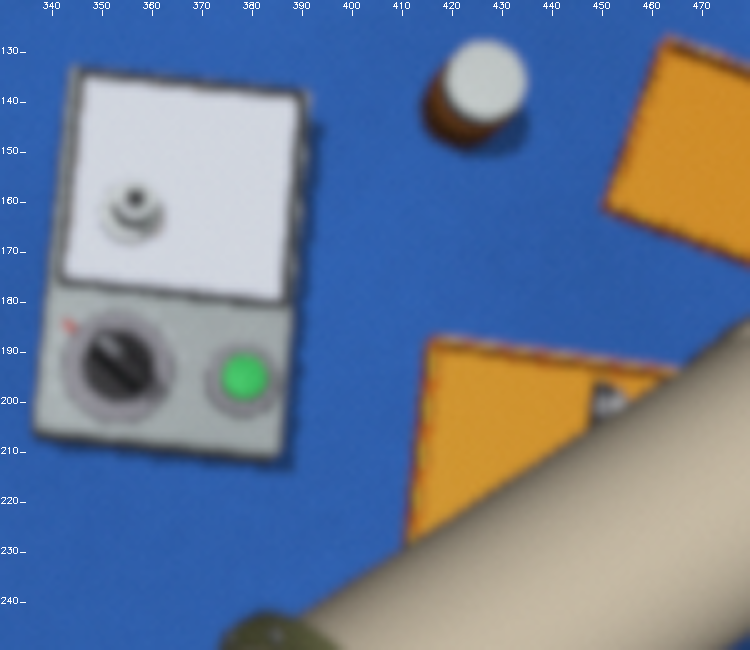

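Run:
```python
from h import *
x,y=608.7,-138.7
manip.servo_line([x,y,180],rate=220,orientation=down(JD))
w=pick(x,y,91)
if 20<w<28:
    manip.servo_line([x,y,170],rate=100); rep("up")
    place(tr(-10,30),JT,33)
    manip.move_ptp([330,-480,260],down(JD)) if False else manip.move_ptp([462,180,300],down(JB)); rep()
    im=crop("top","f1",(330,120,480,250),5); cv2.imwrite("pics/top9.png",im[:,:,::-1])
    crop("scene","f1s",(170,140,450,300),2.8)
```

```text
down False 65.03 [ 608.8 -138.8   91.2] [ 0.   0.3 -0.6] 41.9
closed 65.34 [ 609.1 -138.9   91.7] [-0.7  0.3  3.7] 22.4
up 66.28 [ 608.4 -138.4  169.3] [ 0.3  0.1 -2.2] 22.3
over 67.95 [ 443.9 -360.7  169.8] [ 0.4 -0.2 -1.3] 22.3
set True 69.79 [ 442.7 -361.8   34.2] [-0.5  1.   6.4] 22.4
off 71.17 [ 442.5 -361.4  169. ] [-0.3  0.4 -0.4] 42.1
 73.18 [462.4 178.9 299.8] [-0.3 -0.6 -0.3] 42.3
```

View pics/f1.png

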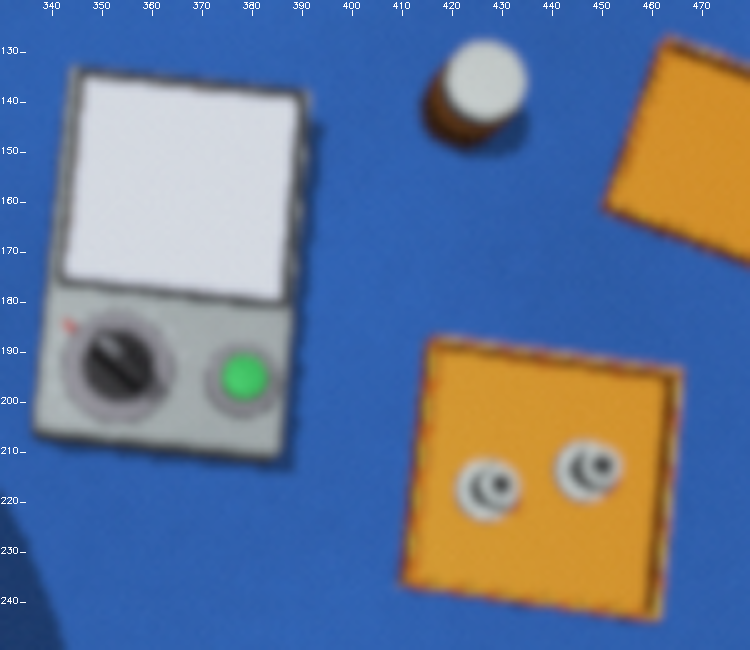

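View pics/f1s.png

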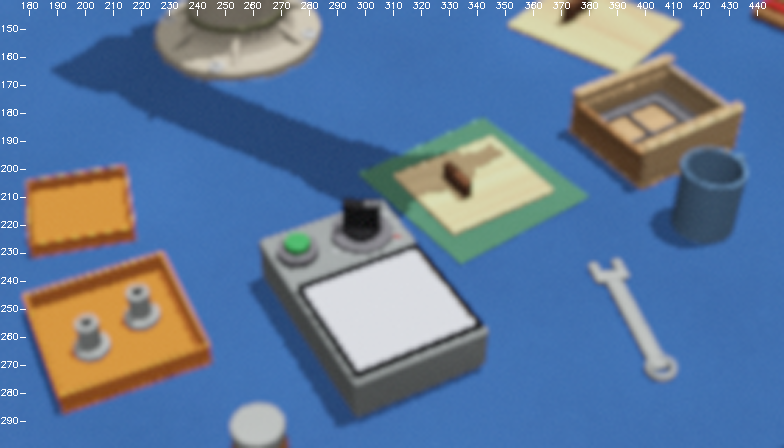

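Both bushes stand in the big tray (bores at about (449,215) and (429,219) in the top view). The dial points at the mark, the button is up, the lid lies flat on the mat, the box and plate are empty, and the bystanders are in place. Handing in.

```bash
python3 -c "
from workcell import manip
manip.job_done()"
```

```text
the job is handed in; nothing more can be done
```

I finished the task and handed it in at about 73 s of the 210 s allowed; no verdict is reported.

- **Lid:** I lifted it 8 mm over the lip, slid it out and laid it flat, handle up, on the mat. Its measured centre was within about 1 mm of the mat's centre.
- **Bushes:** The box held two. I put both on the plate, and both now stand released in the 156 mm tray.
- **Dial and button:** I turned the dial to 2.2 rad. I then pressed the button to its stop (the force jumped to about 17 N after 6 mm) and released it.
- **Last pictures:** The bushes are in the tray, the dial bar is on the red mark and the button is up. The lid is on the mat, the box and plate are empty, and the mug, spanner and jar look unmoved.

Some readings disagreed along the way:
- **Scene camera:** It showed things about 3 pixels lower than its calibration predicts. I measured from the top camera instead, which matched the robot to within 1 pixel.
- **Moved bush:** The second bush had shifted 6–9 mm in its nest before I picked it, so I measured it again.
- **Dial reading:** Taking the pointer blob's position from the dial centre gave about 2.3 rad, and up to 2.5 at its inner end. That would be near or past the 2.34 limit. The bar's edge and the pointer's own direction both agreed with 2.2 to about 0.01 rad, so I trusted those.

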